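# Fetch the shoe last from behind the polish containers

## Robot

A 6-joint arm with a two-finger parallel gripper is mounted at the origin on the work surface. World frame = base frame: x ahead of the robot, y to its left, z up, the work surface at z = 0. Lengths are in m, angles in degrees, forces in N, time in s.
With the tool pointing down it reaches from about 0.3 to 0.75 m from the base axis. Payload 8.5 kg.
Tool frame: the origin (TCP) lies midway between the tips of the shut fingers; the grasp point (between the pads) lies 19 mm behind it; z points along the fingers, y is the line along which they close (so a half turn about z gives the same grasp; the last joint's range is limited). The gripper opens to 85 mm and grips with 20 to 120 N. Pads are 22 mm wide; open, the fingers measure 114 mm over their backs; the gripper's body (76 mm by 85 mm) begins 54 mm behind the grasp point. The pads swing forward as they close: fully open they stand 13 mm farther back than shut.
Start: joints at [60.373, 21.807, 74.336, -0, 83.858, -12.336], TCP at [0.163, 0.525, 0.231] pointing down, gripper open.
Joint ranges: [-178.18, 178.18], [-50.72, 133.34], [12.68, 142.11], [-81.47, 261.47], [9.98, 163.14], [-165.26, 165.26]. Speed limits (degrees/s): [136.94, 136.94, 180, 180, 180, 180].

## Interface

Orientations are given as a 3x3 rotation matrix whose columns are the frame's x, y, z axes.
In Python, from workcell import r, read_camera, camera_model, masks_of, tip_of gives the robot as it stands.
- The arm moves only by the tool step_arm, never from a script. Its argument "targets" is a list that holds one entry, the list of rows, each a list of 5 numbers: the shift along the tool's x, y, z in mm, then the turn about the tool's z in degrees, then the opening, from 0 (shut) to 1 (fully open). A call has 1 to 12 rows; each row is the pose to reach, as a shift and turn from the pose commanded when the call began, along the tool's axes at that moment; what a row does not reach only later rows make up. A row lasts 1/10 s, in which the tool goes at most 50 mm and 8.59 degrees, less where a joint would pass 70% of its speed; a pose out of reach is approached as far as the arm can. A call with a gripper value outside its range is refused whole. The fingers move at their own pace and stop on an object; "squeeze" is the grip in N (left out, the last holds). Time passes only in rows, so rows that repeat a pose let the fingers close. It gives the time, the measured TCP pose, the force, the opening and the grip force at its end, in the units of the state.
- r.get_state(): the state, without advancing time (a new reading comes with each control period).
- read_camera(name): name is "scene" or "top" or "wrist"; returns the picture (384x512x3 uint8, red, green, blue); there is no depth.
- camera_model(name): a dict with "camera_matrix" (3x3 intrinsics, pixels), "k1" (the pictures are not rectified: a ray, as slopes to the right and down, at radius r is drawn at 1 + k1 r^2 times it, then the intrinsics apply), "R" (3x3) and "t" (3): a world point X has camera coordinates R X + t. Camera axes: x right, y down, z forward; pixel columns grow to the right and rows downward; lengths in m; the calibration is good to about 2 mm. A picture is of the moment at which its call begins: read the wrist's pose just before it. camera_model takes no time and is no camera call; for the wrist camera it gives the pose at the moment of the call.
- r.hand_in(): hands the job in; it is judged then, once.
Trained networks look in the newest picture that a camera, given by its name, has taken for a name from the list of things; names that differ only in an ending like _2 or _b are one class to them, and where a whole thing is asked for, a point or a joint stands for the part that bears it (a point fixed in the world has none). Each returns a list of dicts, best first, with "p" (0 to 1); they miss things now and then, are a little off and sometimes report something else, mostly with a low value. They report only what shows in the picture. A call takes as long as a camera call. They do not tell look-alikes from the thing itself.
- masks_of(label, camera): "pixels" (384x512 bool, what is visible of it).
- tip_of(label, camera): "position" ([x, y, z] in m, in world coordinates, good to about 4 mm: a listed point, or the origin of a listed thing).
The state is a dict: "clock": time; "qpos": joint angles; "dq": joint speeds; "joint_torque": joint torques, N m; "position": TCP position; "eef_rot": TCP orientation; "ft_force": force on the tool from outside, world axes, zero at the start; "wrist_torque": the same for the moment, N m; "finger_gap": finger opening in m; "finger_force": force on a finger pad.
Only numpy, scipy, OpenCV 4.12 (cv2) and the standard library are available. Lean on these libraries where they do the work, as an engineer would, in place of code of your own. Each camera call takes 0.05 s, during which the arm holds its last target. There are 200 camera calls.

## Task

The wooden shoe last at the back of the stock rack is wanted, but three containers stand in front of it. First move all three containers over onto the cork mat, only then lift the last out and lay it sole down in the shallow felt-lined tray; after that put each container back, upright, in the same bay of the rack in which it stood at the start. Tip nothing over, and leave the hammer, the shoe brush and the large white-lidded tub where they are.

Things in the scene. Friction and masses are not known exactly. Their poses are not given: they have to be found in the camera images.
- rack: Fixed pale wooden rack, open and flat, 202 (x) x 232 mm; floor 10 mm above the counter, dark edge strip 16 mm. Origin: centre of its underside, on the counter. Its +x (roughly away from the robot) is the back. Three dark 62 mm square inlays flush with the floor mark the bays: x = -45, y = -70, 0, +70 mm in its frame. The last lies behind them at x about +40 mm.
- mat: Fixed cork mat lying on the counter, the side area for the containers: 160 mm along its x, 220 mm along its y, 6 mm thick. Origin: centre of its underside. It lies on the robot's left or right, and the tray on the other side.
- tray: Fixed shallow dark steel tray with grey felt floor: outside 194 mm along its x, 82 mm along its y, 13 mm high; walls 5 mm, floor 5 mm above the counter (inside 184 x 72 mm, 8 mm deep). Origin: centre of its underside.
- jar: Loose amber glass jar with a black screw lid, round, 53 mm diameter, 96 mm tall, about 0.2 kg. Starts in the centre of one of the three bays (which one changes). Origin: centre of its underside, z up.
- tin: Loose square bare-aluminium tin, 46 x 46 mm and 98 mm tall with flat sides, plus a small round cap (24 mm wide, 12 mm tall) on top, 110 mm in all, about 0.25 kg. Starts in the centre of one of the three bays with its sides parallel to the rack. Origin: centre of its underside, z up, x and y square to its sides.
- can: Loose slim round steel can, 40 mm diameter, straight to 100 mm, then a cone to 110 mm, about 0.2 kg. Starts in the centre of one of the three bays. Origin: centre of its underside, z up.
- last: Loose wooden shoe last (foot form), 160 mm long, 48 wide at the toe, 0.3 kg. Origin: middle of its length, on the sole; +x to the toe, z up. The tall flat-sided rear, to be gripped across its width, is 44 mm wide, 50 tall, from x = -55 to +20 mm; the toe is 20 mm high, the instep slopes between. Starts sole down along the back of the rack, its x about along the rack's y.
- hammer: Bystander: hammer with a dark wooden handle lying on the counter beyond the rack; leave alone. Origin at its underside.
- brush: Bystander: shoe brush with a dark wooden back, 150 x 45 x 40 mm, lying on the counter beyond the rack; leave alone. Origin: centre of its underside.
- tub: Bystander: large pale round tub with a white lid, 80 mm diameter, 100 mm tall, standing on the counter beyond the work; leave alone. Origin: centre of its underside.
Mind the look-alikes: they are no part of the job. What is shaped like the jar but purple is not meant.

How it is judged (in metres and radians):
On the way, in this order (a step that is already met when the one before it is completed fails the run):
1. all three containers stand upright and released on the cork mat, the last still in its place in the rack (x of jar in the frame of mat between -0.08 and 0.08 m and y of jar in the frame of mat between -0.11 and 0.11 m and z of jar in the frame of mat between 0.002 and 0.012 m and angle between each of jar, tin, can's own z axis and vertical below 0.1 rad and x of tin in the frame of mat between -0.08 and 0.08 m and y of tin in the frame of mat between -0.11 and 0.11 m and z of tin in the frame of mat between 0.002 and 0.012 m and x of can in the frame of mat between -0.08 and 0.08 m and y of can in the frame of mat between -0.11 and 0.11 m and z of can in the frame of mat between 0.002 and 0.012 m and contact force between each of jar, tin, can and the fingers below 0.1 N and distance of last from where it was at the start of the episode below 0.03 m), for 0.2 s.
2. the last lies sole down and released in the tray while all three containers still stand on the mat (horizontal distance between last and tray below 0.018 m and z of last in the frame of tray below 0.009 m and angle between each of last, jar, tin, can's own z axis and vertical below 0.1 rad and angle between the x axis of last and the x axis of tray, either way round below 0.25 rad and contact force between last and the fingers below 0.1 N and x of jar in the frame of mat between -0.08 and 0.08 m and y of jar in the frame of mat between -0.11 and 0.11 m and z of jar in the frame of mat between 0.002 and 0.012 m and x of tin in the frame of mat between -0.08 and 0.08 m and y of tin in the frame of mat between -0.11 and 0.11 m and z of tin in the frame of mat between 0.002 and 0.012 m and x of can in the frame of mat between -0.08 and 0.08 m and y of can in the frame of mat between -0.11 and 0.11 m and z of can in the frame of mat between 0.002 and 0.012 m), for 0.2 s.
At the end, for the whole second after the job is handed in: Each of the three containers stands upright (tilt under 0.1 rad) within 15 mm of where it stood at the start; the last lies sole down on the tray's floor, its middle within 18 mm of the tray's centre and its length along the tray's length within 0.25 rad (either way round); all at rest (distance of each of jar, tin, can from where it was at the start of the episode below 0.015 m and angle between each of jar, tin, can, last's own z axis and vertical below 0.1 rad and horizontal distance between last and tray below 0.018 m and z of last in the frame of tray below 0.009 m and angle between the x axis of last and the x axis of tray, either way round below 0.25 rad and linear speed of each of jar, tin, can, last below 0.02 m/s); the robot touches nothing.
It fails at once if a container or the last is tipped over (more than 0.6 rad) (angle between any of jar, tin, can, last's own z axis and vertical above 0.6 rad).
It fails at once if the hammer, the brush or the tub is moved more than 20 mm (distance of any of hammer, brush, tub from where it was at the start of the episode above 0.02 m).
It also fails if it takes over 128 s, if anything falls off the work surface, if the arm or the gripper's body presses on something with over 40 N, if the wrist force passes 120 N, or if a joint passes its speed limit or range.

## Working session

There is one attempt and no reset: what is moved stays moved. The work goes in short steps, Python scripts to look and compute and a tool call to move; the robot and the scene stay as the last step left them, time stands still between calls to the robot, and variables do not carry over. Pictures are saved under pics/ and viewed, at most 14 in all, crops included, and the job is handed in when it is done.

Besides the shell and the picture viewer there is one more tool, called as a command line: name --argument value ..., lists and objects as JSON in quotes. step_arm: Moves the arm, as the interface text tells. Its arguments: {"type":"object","properties":{"targets":{"type":"array","items":{"type":"array","items":{"type":"array","items":{"type":"number"}}}},"squeeze":{"type":"number"}},"required":["targets"]}

```bash
mkdir -p pics; python3 - <<'E'
from workcell import r, read_camera, camera_model, masks_of, tip_of
import cv2,numpy as np
ims=[]
for c in("scene","top"):
    im=read_camera(c); cv2.imwrite(f"pics/{c}0.png",im[:,:,::-1])
    for l in("rack","mat","tray","jar","tin","can","last","tub","hammer","brush"):
        print(c,l,[(np.round(d["position"],3).tolist(),round(d["p"],2)) for d in tip_of(l,c)[:3]])
s=r.get_state();print(s["clock"],s["position"],s["eef_rot"])
for c in("scene","top"):
    m=camera_model(c);print(m)
E
```

```text
scene rack [([0.572, 0.023, -0.002], 0.59)]
scene mat [([0.457, -0.299, -0.001], 0.7)]
scene tray [([0.526, 0.301, 0.001], 0.84)]
scene jar [([0.38, 0.162, 0.002], 0.74), ([0.514, 0.082, 0.011], 0.66), ([0.38, 0.05, 0.003], 0.56)]
scene tin [([0.527, 0.014, 0.009], 0.84), ([0.772, 0.1, 0.001], 0.18)]
scene can [([0.532, -0.054, 0.009], 0.66)]
scene last [([0.61, 0.032, 0.01], 0.9)]
scene tub [([0.761, 0.288, 0.001], 0.66)]
scene hammer [([0.778, -0.212, -0.002], 0.9)]
scene brush [([0.773, 0.101, 0.0], 0.79)]
top rack [([0.57, 0.022, 0.003], 0.64)]
top mat [([0.454, -0.302, 0.001], 0.87)]
top tray [([0.524, 0.3, -0.001], 0.88)]
top jar [([0.384, 0.051, -0.0], 0.77), ([0.382, 0.168, -0.003], 0.55)]
top tin [([0.526, 0.016, 0.01], 0.7)]
top can [([0.532, -0.053, 0.012], 0.89)]
top last [([0.614, 0.033, 0.008], 0.75)]
top tub [([0.765, 0.291, 0.001], 0.86)]
top hammer [([0.776, -0.216, -0.003], 0.8)]
top brush [([0.77, 0.102, 0.001], 0.85), ([0.767, 0.288, -0.001], 0.27)]
1.1 [0.16347711 0.52512072 0.23132029] [[-9.54803974e-01  2.97236222e-01  4.36475068e-07]
 [ 2.97236222e-01  9.54803
[... 183 characters left out ...]
89.85200119],
       [  0.        ,   0.        ,   1.        ]]), 'k1': -0.11425034874647177, 'R': array([[-0.21812633,  0.97576921, -0.01718574],
       [ 0.78391294,  0.16469486, -0.59862852],
       [-0.58129287, -0.14404876, -0.8008424 ]]), 't': array([ 0.11347982, -0.45443452,  1.1922333 ])}
{'camera_matrix': array([[353.32483464,   0.        , 253.93816437],
       [  0.        , 353.32483464, 191.97478262],
       [  0.        ,   0.        ,   1.        ]]), 'k1': -0.10832885079226566, 'R': array([[-0.00633451, -0.99994163, -0.00875263],
       [-0.99323368,  0.00730653, -0.11590285],
       [ 0.11596003,  0.00795922, -0.99322199]]), 't': array([0.02529797, 0.59488259, 0.77898997])}
```

View pics/scene0.png

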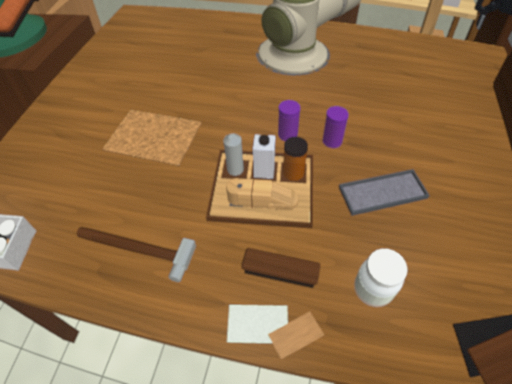

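View pics/top0.png

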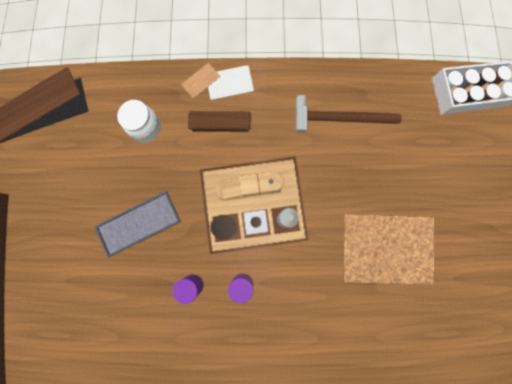

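The jar candidates in the scene view are the amber one at (295,160) and purple look-alikes at (289,120) and (336,128). I take the amber one, which stands in the rack's +y bay. The tin (264,157) is in the middle bay and the can (233,155) in the -y bay. The last's heel points to -y and its toe to +y. The mat is at -y and the tray at +y.

```bash
cat > h.py <<'E'
from workcell import r, read_camera, camera_model, masks_of, tip_of
import cv2,numpy as np
def back(px,cam,z):
    m=camera_model(cam);K=m["camera_matrix"]
    d=(np.float64(px).reshape(-1,2)-K[:2,2])/K[0,0]; u=d.copy()
    for _ in range(20): u=d/(1+m["k1"]*(u**2).sum(1,keepdims=True))
    w=np.c_[u,np.ones(len(u))]@m["R"]; o=-m["R"].T@m["t"]
    return (o+w*((z-o[2])/w[:,2:]))[:,:2]
def rect(label,cam,z,extra=()):
    M=masks_of(label,cam)[0]["pixels"].astype(np.uint8)
    for e in extra:
        for d in masks_of(e,cam)[:1]: M|=d["pixels"].astype(np.uint8)
    M=cv2.morphologyEx(M,cv2.MORPH_CLOSE,np.ones((5,5)))
    c=max(cv2.findContours(M,0,1)[0],key=cv2.contourArea)
    return cv2.minAreaRect(back(c,cam,z).astype(np.float32))
E
python3 - <<'E'
from h import *
for c in("top","scene"):
    read_camera(c)
    for l,z in(("rack",.016),("mat",.006),("tray",.013),("last",.03)):
        a=rect(l,c,z); print(c,l,np.round(a[0],4),np.round(a[1],3),round(a[2],1))
im=read_camera("scene")
cv2.imwrite("pics/crop.png",cv2.resize(im[125:235,190:330,::-1],None,fx=5,fy=5,interpolation=cv2.INTER_CUBIC))
E
```

```text
top rack [0.569  0.0237] [0.202 0.23 ] 7.5
top mat [ 0.46   -0.3001] [0.223 0.163] 87.2
top tray [0.5246 0.3009] [0.083 0.195] 26.3
top last [0.6114 0.0315] [0.054 0.162] 6.0
scene rack [0.5731 0.021 ] [0.217 0.237] 7.4
scene mat [ 0.4625 -0.3019] [0.224 0.165] 87.2
scene tray [0.5288 0.2977] [0.09 0.2 ] 25.7
scene last [0.6064 0.0252] [0.077 0.161] 6.6
```

View pics/crop.png

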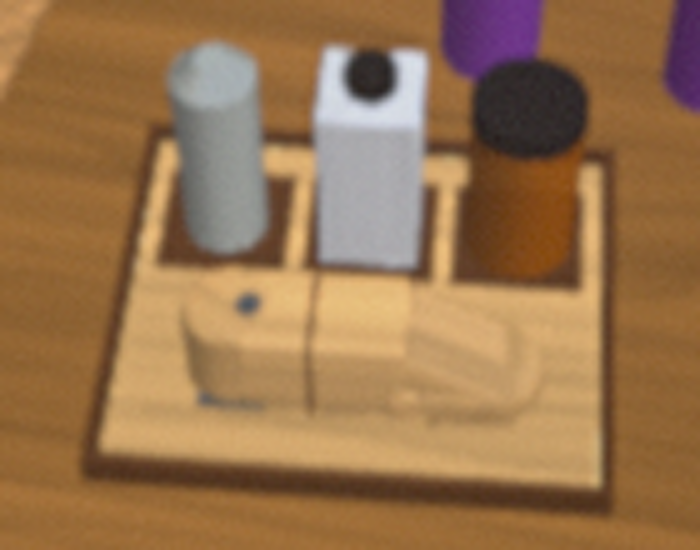

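The crop shows the amber jar with black lid at bay +y (crop 530,170), the tin in the middle (370,160), and the can at (215,150). The last lies behind them, with its heel at the left. I start with the can.

step_arm --targets '[[[-527,-441,0,65.3,1],[-527,-441,0,65.3,1],[-527,-441,0,65.3,1],[-527,-441,0,65.3,1],[-527,-441,0,65.3,1],[-527,-441,0,65.3,1],[-527,-441,0,65.3,1],[-527,-441,0,65.3,1],[-527,-441,0,65.3,1],[-527,-441,0,65.3,1],[-527,-441,0,65.3,1],[-527,-441,0,65.3,1]]]' --squeeze 40

```text
clock: 2.85
position: [0.4891, 0.0186, 0.2315]
eef_rot: [[-0.129, 0.992, 0.0], [0.992, 0.129, 0.0], [-0.0, 0.0, -1.0]]
ft_force: [0.9, 0.8, 0.8]
finger_gap: 0.0854
finger_force: 0.0
```

step_arm --targets '[[[-77,37,0,0,1],[-77,37,0,0,1],[-77,37,0,0,1],[-77,37,0,0,1]]]'

```text
clock: 3.25
position: [0.5349, -0.0512, 0.231]
eef_rot: [[-0.128, 0.992, -0.001], [0.992, 0.128, 0.0], [0.001, -0.001, -1.0]]
ft_force: [-0.4, 0.3, 0.6]
finger_gap: 0.0855
finger_force: 0.0
```

```bash
python3 - <<'E'
from h import *
m=camera_model("wrist");im=read_camera("wrist");cv2.imwrite("pics/w1.png",im[:,:,::-1])
for l in("can","tin","jar","rack","last"):
    print(l,[(np.round(d["position"],4).tolist(),round(d["p"],2)) for d in tip_of(l,"wrist")[:2]])
print(r.get_state()["position"])
E
```

```text
can [([0.5332, -0.0539, 0.0112], 0.96), ([0.4624, -0.3009, -0.0022], 0.34)]
tin [([0.522, 0.0162, 0.016], 0.78), ([0.7674, 0.0981, -0.0008], 0.64)]
jar [([0.5146, 0.0826, 0.0122], 0.85), ([0.3839, 0.0471, 0.0032], 0.85)]
rack [([0.5685, 0.0238, 0.0005], 0.92)]
last [([0.6118, 0.0336, 0.0125], 0.91)]
[ 0.53468629 -0.05002877  0.23163661]
```

View pics/w1.png

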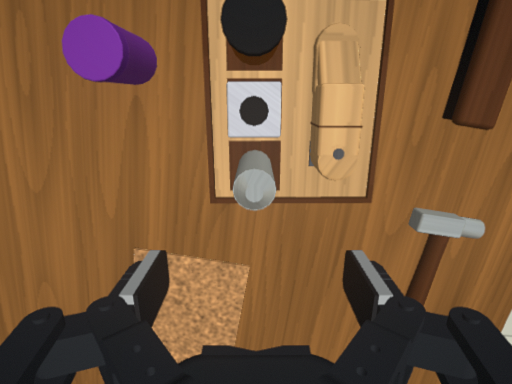

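The wrist view shows the can below at (254,190), matching the estimates, with no obstruction. I lower and grip.

step_arm --targets '[[[-3,-2,60,0,0.8],[-3,-2,100,0,0.8],[-3,-2,140,0,0.8],[-3,-2,165,0,0.8],[-3,-2,173,0,0.8],[-3,-2,173,0,0.8],[-3,-2,173,0,0.8],[-3,-2,173,0,0.3],[-3,-2,173,0,0.3],[-3,-2,173,0,0.3],[-3,-2,173,0,0.3],[-3,-2,173,0,0.3]]]' --squeeze 40

```text
clock: 4.75
position: [0.5338, -0.0542, 0.0596]
eef_rot: [[-0.129, 0.992, 0.002], [0.992, 0.129, -0.001], [-0.001, 0.002, -1.0]]
ft_force: [-1.6, 0.3, 6.4]
finger_gap: 0.039
finger_force: 39.9
```

step_arm --targets '[[[0,0,-30,0,0.3],[0,0,-70,0,0.3],[-20,-7,-80,0,0.3],[-60,-21,-80,0,0.3],[-100,-35,-80,0,0.3],[-145,-50,-80,0,0.3],[-190,-66,-80,0,0.3],[-235,-82,-80,0,0.3],[-275,-96,-80,0,0.3],[-300,-104,-80,0,0.3],[-307,-107,-80,0,0.3],[-307,-107,-80,0,0.3]]]'

```text
clock: 5.95
position: [0.4665, -0.3728, 0.1383]
eef_rot: [[-0.128, 0.992, -0.0], [0.992, 0.128, 0.0], [0.0, -0.0, -1.0]]
ft_force: [0.2, 0.6, -1.9]
finger_gap: 0.0391
finger_force: 40.8
```

step_arm --targets '[[[0,0,40,0,0.3],[0,0,70,0,0.3],[0,0,80,0,0.3],[0,0,83,0,0.3],[0,0,83,0,0.3],[0,0,83,0,0.3],[0,0,83,0,0.8],[0,0,83,0,0.8],[0,0,83,0,0.8],[0,0,50,0,0.8],[0,0,0,0,0.8],[0,0,-50,0,0.8]]]'

```text
clock: 7.15
position: [0.4666, -0.3721, 0.1898]
eef_rot: [[-0.129, 0.992, -0.001], [0.992, 0.129, 0.001], [0.001, -0.001, -1.0]]
ft_force: [0.8, -0.8, -0.2]
finger_gap: 0.0686
finger_force: 0.0
```

step_arm --targets '[[[20,6,-10,0,0.8],[65,19,-10,0,0.8],[110,32,-10,0,0.8],[155,45,-10,0,0.8],[200,58,-10,0,0.8],[245,71,-10,0,0.8],[290,84,-10,0,0.8],[330,96,-10,0,0.8],[360,105,-10,0,0.8],[375,108,-10,0,0.8],[377,109,-10,0,0.8],[377,109,-10,0,0.8]]]'

```text
clock: 8.35
position: [0.5263, 0.015, 0.1982]
eef_rot: [[-0.129, 0.992, -0.0], [0.992, 0.129, -0.0], [-0.0, -0.0, -1.0]]
ft_force: [-0.8, 0.6, -0.6]
finger_gap: 0.068
finger_force: 0.0
```

```bash
python3 - <<'E'
from h import *
im=read_camera("top");cv2.imwrite("pics/t2.png",im[:,:,::-1])
print("can",[(np.round(d["position"],4).tolist(),round(d["p"],2)) for d in tip_of("can","top")[:2]])
read_camera("wrist")
for l in("tin","jar"):
    print(l,[(np.round(d["position"],4).tolist(),round(d["p"],2)) for d in tip_of(l,"wrist")[:2]])
print(r.get_state()["position"])
E
```

```text
can [([0.4669, -0.369, 0.0068], 0.7)]
tin [([0.5256, 0.0181, 0.0153], 0.97)]
jar [([0.3817, 0.1599, -0.0002], 0.77), ([0.5155, 0.0807, 0.0103], 0.68)]
[0.52634294 0.0145101  0.19830335]
```

Can placed well. Lower onto the tin and grip.

step_arm --targets '[[[1,0,40,0,0.8],[1,0,80,0,0.8],[1,0,120,0,0.8],[1,0,138,0,0.8],[1,0,140,0,0.8],[1,0,140,0,0.8],[1,0,140,0,0.8],[1,0,140,0,0.3],[1,0,140,0,0.3],[1,0,140,0,0.3],[1,0,140,0,0.3],[1,0,140,0,0.3]]]'

```text
clock: 9.8
position: [0.5265, 0.0164, 0.0594]
eef_rot: [[-0.129, 0.992, 0.002], [0.992, 0.129, -0.001], [-0.001, 0.001, -1.0]]
ft_force: [-2.3, 0.4, 6.3]
finger_gap: 0.0458
finger_force: 44.8
```

step_arm --targets '[[[0,0,-30,0,0.3],[0,0,-70,0,0.3],[-20,-7,-80,0,0.3],[-60,-21,-80,0,0.3],[-100,-35,-80,0,0.3],[-145,-50,-80,0,0.3],[-190,-66,-80,0,0.3],[-235,-82,-80,0,0.3],[-275,-96,-80,0,0.3],[-300,-104,-80,0,0.3],[-307,-107,-80,0,0.3],[-307,-107,-80,0,0.3]]]'

```text
clock: 11.0
position: [0.4593, -0.302, 0.138]
eef_rot: [[-0.127, 0.992, -0.0], [0.992, 0.127, 0.001], [0.001, -0.0, -1.0]]
ft_force: [0.8, 1.0, -3.0]
finger_gap: 0.046
finger_force: 44.3
```

step_arm --targets '[[[0,0,40,0,0.3],[0,0,70,0,0.3],[0,0,80,0,0.3],[0,0,83,0,0.3],[0,0,83,0,0.3],[0,0,83,0,0.3],[0,0,83,0,0.8],[0,0,83,0,0.8],[0,0,83,0,0.8],[0,0,50,0,0.8],[0,0,0,0,0.8],[0,0,-50,0,0.8]]]'

```text
clock: 12.2
position: [0.4594, -0.3014, 0.19]
eef_rot: [[-0.129, 0.992, -0.001], [0.992, 0.129, 0.001], [0.001, -0.001, -1.0]]
ft_force: [0.6, 0.2, 0.2]
finger_gap: 0.0683
finger_force: 0.0
```

step_arm --targets '[[[20,6,-10,0,0.9],[65,19,-10,0,0.9],[110,32,-10,0,0.9],[155,45,-10,0,0.9],[200,58,-10,0,0.9],[245,71,-10,0,0.9],[290,84,-10,0,0.9],[330,96,-10,0,0.9],[358,102,-10,0,0.9],[373,106,-10,0,0.9],[375,107,-10,0,0.9],[375,107,-10,0,0.9]]]'

```text
clock: 13.4
position: [0.5175, 0.0838, 0.1984]
eef_rot: [[-0.129, 0.992, 0.0], [0.992, 0.129, -0.0], [-0.0, 0.0, -1.0]]
ft_force: [-0.2, -0.9, -0.8]
finger_gap: 0.0766
finger_force: 0.0
```

```bash
python3 - <<'E'
from h import *
read_camera("wrist")
for l in("jar",):
    print(l,[(np.round(d["position"],4).tolist(),round(d["p"],2)) for d in tip_of(l,"wrist")[:3]])
print(r.get_state()["position"])
E
```

```text
jar [([0.5171, 0.0835, 0.0084], 0.94), ([0.3803, 0.1622, 0.0016], 0.82), ([0.3812, 0.0474, 0.0038], 0.57)]
[0.51749159 0.08306373 0.19837173]
```

step_arm --targets '[[[0,0,40,0,0.9],[0,0,80,0,0.9],[0,0,120,0,0.9],[0,0,138,0,0.9],[0,0,142,0,0.9],[0,0,142,0,0.9],[0,0,142,0,0.9],[0,0,142,0,0.4],[0,0,142,0,0.4],[0,0,142,0,0.4],[0,0,142,0,0.4],[0,0,142,0,0.4]]]'

```text
clock: 14.7
position: [0.5176, 0.0839, 0.0574]
eef_rot: [[-0.129, 0.992, 0.001], [0.992, 0.129, -0.0], [-0.0, 0.001, -1.0]]
ft_force: [-2.8, -0.9, 6.3]
finger_gap: 0.0518
finger_force: 40.6
```

step_arm --targets '[[[0,0,-30,0,0.4],[0,0,-70,0,0.4],[-20,-7,-80,0,0.4],[-60,-21,-80,0,0.4],[-100,-35,-80,0,0.4],[-145,-50,-80,0,0.4],[-190,-66,-80,0,0.4],[-235,-82,-80,0,0.4],[-275,-96,-80,0,0.4],[-300,-104,-80,0,0.4],[-307,-107,-80,0,0.4],[-307,-107,-80,0,0.4]]]'

```text
clock: 15.9
position: [0.4506, -0.2347, 0.1364]
eef_rot: [[-0.127, 0.992, -0.0], [0.992, 0.127, 0.0], [0.0, -0.0, -1.0]]
ft_force: [0.3, 0.7, -1.5]
finger_gap: 0.0519
finger_force: 42.7
```

step_arm --targets '[[[0,0,40,0,0.4],[0,0,70,0,0.4],[0,0,80,0,0.4],[0,0,83,0,0.4],[0,0,83,0,0.4],[0,0,83,0,0.4],[0,0,83,0,0.85],[0,0,83,0,0.85],[0,0,83,0,0.85],[0,0,50,0,0.85],[0,0,0,0,0.85],[0,0,-50,0,0.85]]]'

```text
clock: 17.1
position: [0.4506, -0.234, 0.1879]
eef_rot: [[-0.129, 0.992, -0.001], [0.992, 0.129, 0.001], [0.001, -0.001, -1.0]]
ft_force: [0.6, -0.4, 0.2]
finger_gap: 0.0726
finger_force: 0.0
```

```bash
python3 - <<'E'
from h import *
im=read_camera("scene");cv2.imwrite("pics/s3.png",im[:,:,::-1])
for c in("scene","top"):
  read_camera(c)
  for l in("jar","tin","can","last","tray"):
    print(c,l,[(np.round(d["position"],4).tolist(),round(d["p"],2)) for d in tip_of(l,c)[:3]])
  for l,z in(("tray",.013),("last",.02)):
        a=rect(l,c,z); print(c,l,np.round(a[0],4),np.round(a[1],3),round(a[2],1))
E
```

```text
scene jar [([0.3779, 0.1632, 0.0015], 0.93), ([0.3818, 0.0483, 0.0058], 0.9), ([0.4494, -0.2334, 0.0062], 0.64)]
scene tin [([0.4577, -0.3052, 0.0054], 0.67), ([0.6109, 0.0332, 0.0139], 0.18)]
scene can [([0.4734, -0.3719, 0.0027], 0.67)]
scene last [([0.6126, 0.0338, 0.0107], 0.94), ([0.5235, 0.3007, 0.0022], 0.51)]
scene tray [([0.5251, 0.2978, 0.001], 0.92)]
scene tray [0.5293 0.2978] [0.088 0.198] 25.3
scene last [0.5987 0.0245] [0.078 0.166] 6.4
top jar [([0.4519, -0.2321, 0.0036], 0.93), ([0.3796, 0.1671, -0.0022], 0.79), ([0.3809, 0.0479, -0.0012], 0.58)]
top tin [([0.4614, -0.3002, 0.0092], 0.47)]
top can []
top last [([0.6137, 0.0324, 0.0101], 0.64)]
top tray [([0.5251, 0.3022, 0.0023], 0.69), ([0.7823, -0.2148, -0.0016], 0.51)]
top tray [0.5243 0.3017] [0.087 0.2  ] 26.3
top last [0.6149 0.0332] [0.053 0.163] 7.8
```

View pics/s3.png

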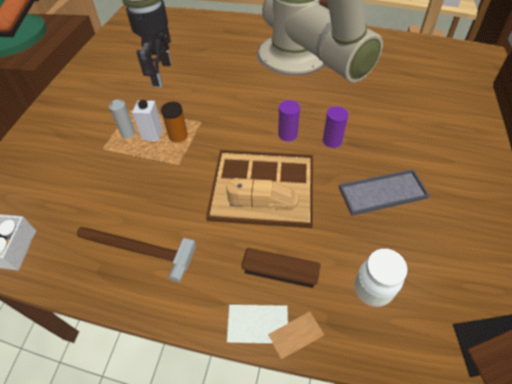

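All three containers stand on the mat at (120,117), (147,120) and (174,122), and the last is still in the rack at (265,193). Now I go for the last.

step_arm --targets '[[[30,26,-20,0,0.85],[65,55,-20,0,0.85],[100,85,-20,0,0.85],[135,115,-20,0,0.85],[170,145,-20,0,0.85],[200,170,-20,0,0.85],[220,188,-20,0,0.85],[229,195,-20,0,0.85],[229,195,-20,0,0.85],[229,195,-20,0,0.85]]]'

```text
clock: 18.95
position: [0.6143, 0.0171, 0.2063]
eef_rot: [[-0.128, 0.992, -0.0], [0.992, 0.128, -0.0], [-0.0, -0.0, -1.0]]
ft_force: [-0.4, -0.3, -0.1]
finger_gap: 0.0725
finger_force: 0.0
```

```bash
python3 - <<'E'
from h import *
im=read_camera("wrist");cv2.imwrite("pics/w3.png",im[:,:,::-1])
for l in("last","rack","tray"):
    print(l,[(np.round(d["position"],4).tolist(),round(d["p"],2)) for d in tip_of(l,"wrist")[:3]])
a=rect("last","wrist",.03); print(np.round(a[0],4),np.round(a[1],3),round(a[2],1))
print(r.get_state()["position"])
E
```

```text
last [([0.6112, 0.033, 0.0131], 0.81)]
rack [([0.5718, 0.0244, -0.0007], 0.75)]
tray [([0.5737, 0.0259, 0.0026], 0.33)]
[0.6109 0.0255] [0.049 0.171] 7.2
[0.61451225 0.01706281 0.20656159]
```

View pics/w3.png

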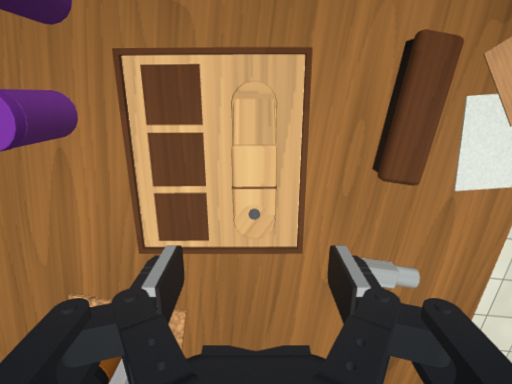

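The wrist view shows the last below at (255,160), heel nearest, and parallel to the fingers. I lower and grip.

step_arm --targets '[[[0,0,45,0,0.85],[0,0,90,0,0.85],[0,0,130,0,0.85],[0,0,160,0,0.85],[0,0,177,0,0.85],[0,0,179,0,0.85],[0,0,179,0,0.85],[0,0,179,0,0.3],[0,0,179,0,0.3],[0,0,179,0,0.3],[0,0,179,0,0.3],[0,0,179,0,0.3]]]' --squeeze 60

```text
clock: 20.4
position: [0.6153, 0.0178, 0.0288]
eef_rot: [[-0.129, 0.992, 0.002], [0.992, 0.129, -0.001], [-0.001, 0.002, -1.0]]
ft_force: [-2.0, -0.6, 6.9]
finger_gap: 0.0434
finger_force: 63.2
```

step_arm --targets '[[[0,0,-20,0,0.3],[0,0,-60,0,0.3],[0,0,-90,0,0.3],[0,0,-90,0,0.3],[0,0,-90,0,0.3]]]'

```text
clock: 20.9
position: [0.6145, 0.018, 0.1172]
eef_rot: [[-0.129, 0.992, -0.0], [0.992, 0.129, -0.0], [-0.0, -0.0, -1.0]]
ft_force: [0.0, 0.1, -4.0]
finger_gap: 0.0432
finger_force: 62.3
```

step_arm --targets '[[[20,-4,0,0,0.3],[60,-10,0,-3,0.3],[100,-17,0,-7,0.3],[140,-24,0,-11,0.3],[180,-31,0,-15,0.3],[220,-38,0,-18,0.3],[255,-44,0,-18.6,0.3],[272,-47,0,-18.6,0.3],[277,-48,0,-18.6,0.3],[277,-48,0,-18.6,0.3],[277,-48,0,-18.6,0.3]]]'

```text
clock: 22.0
position: [0.5319, 0.2852, 0.1169]
eef_rot: [[-0.437, 0.899, -0.001], [0.899, 0.437, -0.001], [-0.0, -0.001, -1.0]]
ft_force: [-0.2, -0.3, -3.1]
finger_gap: 0.0433
finger_force: 62.1
```

```bash
python3 - <<'E'
from h import *
z0=r.get_state()["position"][2]
for c in("wrist","scene","top"):
  im=read_camera(c); cv2.imwrite(f"pics/q_{c}.png",im[:,:,::-1])
  for l in("last","tray"):
    print(c,l,[(np.round(d["position"],4).tolist(),round(d["p"],2)) for d in tip_of(l,c)[:2]])
print(r.get_state()["position"],r.get_state()["eef_rot"])
E
```

```text
wrist last [([0.5247, 0.3017, 0.1015], 0.72)]
wrist tray []
scene last [([0.461, -0.3034, 0.0023], 0.75), ([0.5261, 0.2975, 0.1055], 0.74)]
scene tray [([0.5231, 0.2997, 0.0033], 0.92)]
top last [([0.5267, 0.301, 0.1013], 0.97)]
top tray [([0.5258, 0.3, 0.0019], 0.78), ([0.454, -0.2339, 0.0083], 0.33)]
[0.53155527 0.28627975 0.11735007] [[-4.38265623e-01  8.98845505e-01  5.07581856e-05]
 [ 8.98845506e-01  4.38265624e-01 -8.26881266e-06]
 [-2.96779529e-05  4.19998306e-05 -9.99999999e-01]]
```

View pics/q_wrist.png

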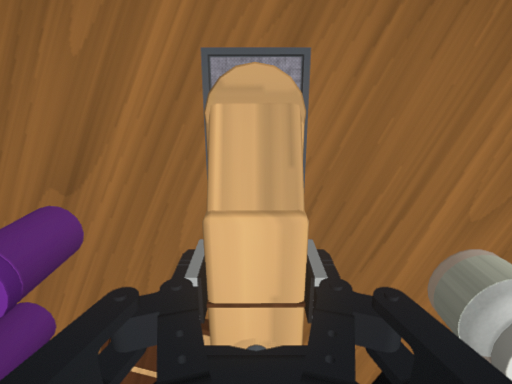

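The last (centre at 256,200) lines up squarely over the tray (256,70). I lower and release.

step_arm --targets '[[[0,0,40,0,0.3],[0,0,75,0,0.3],[0,0,90,0,0.3],[0,0,94,0,0.3],[0,0,94,0,0.3],[0,0,94,0,0.3],[0,0,94,0,0.8],[0,0,94,0,0.8],[0,0,94,0,0.8],[0,0,60,0,0.8],[0,0,10,0,0.8],[0,0,-40,0,0.8]]]' --squeeze 40

```text
clock: 23.65
position: [0.5311, 0.2864, 0.1588]
eef_rot: [[-0.438, 0.899, -0.001], [0.899, 0.438, -0.0], [0.0, -0.001, -1.0]]
ft_force: [0.4, -0.1, 0.4]
finger_gap: 0.0684
finger_force: 0.0
```

```bash
python3 - <<'E'
from h import *
for c in("top","scene"):
  im=read_camera(c); cv2.imwrite(f"pics/v_{c}.png",im[:,:,::-1])
  for l in("last","tray","jar"):
    print(c,l,[(np.round(d["position"],4).tolist(),round(d["p"],2)) for d in tip_of(l,c)[:3]])
a=rect("last","top",.025); print(np.round(a[0],4),np.round(a[1],3),round(a[2],1))
print(r.get_state()["position"])
E
```

```text
top last [([0.5286, 0.3007, 0.0031], 0.64)]
top tray [([0.5266, 0.2997, -0.0018], 0.64)]
top jar [([0.3826, 0.0485, -0.0004], 0.95), ([0.3809, 0.1685, -0.0031], 0.92), ([0.4548, -0.2317, 0.0068], 0.68)]
scene last [([0.5275, 0.3002, 0.0046], 0.8)]
scene tray [([0.7702, 0.1024, 0.0017], 0.71), ([0.5259, 0.3005, -0.0019], 0.65), ([0.7788, -0.2101, 0.0], 0.36)]
scene jar [([0.3802, 0.0473, 0.0001], 0.67), ([0.3804, 0.1608, 0.0034], 0.67), ([0.453, -0.2304, 0.0086], 0.65)]
[0.5353 0.2827] [0.053 0.123] 28.0
[0.53103167 0.28631854 0.15593189]
```

View pics/v_scene.png

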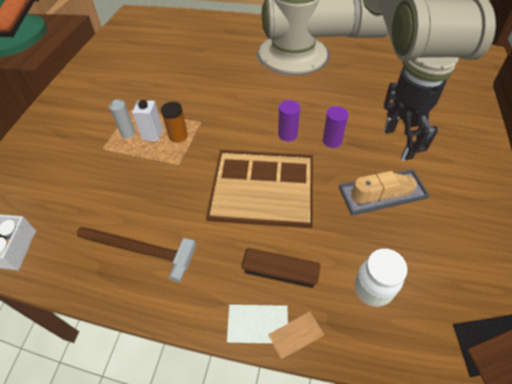

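The last lies in the tray at (385,188) and the containers still stand on the mat. Now I return for the jar.

step_arm --targets '[[[-20,-14,-40,2,0.85],[-60,-42,-40,6,0.85],[-100,-69,-40,10,0.85],[-140,-97,-40,14,0.85],[-180,-125,-40,18,0.85],[-220,-153,-40,18.6,0.85],[-260,-180,-40,18.6,0.85],[-300,-208,-40,18.6,0.85],[-340,-236,-40,18.6,0.85],[-375,-260,-40,18.6,0.85],[-410,-284,-40,18.6,0.85],[-428,-297,-40,18.6,0.85]]]'

```text
clock: 25.3
position: [0.4514, -0.2313, 0.1965]
eef_rot: [[-0.126, 0.992, -0.001], [0.992, 0.126, 0.0], [0.0, -0.001, -1.0]]
ft_force: [1.0, 1.3, -0.6]
finger_gap: 0.0728
finger_force: 0.0
```

```bash
python3 - <<'E'
from h import *
read_camera("wrist")
for l in("jar","tin","can"):
    print(l,[(np.round(d["position"],4).tolist(),round(d["p"],2)) for d in tip_of(l,"wrist")[:3]])
s=r.get_state();p=s["position"];R=s["eef_rot"];print(p,np.round(R,3).tolist())
for n,x,y in(("jar",.4506,-.234),("tin",.4593,-.3014),("can",.4666,-.3721)): print(n,np.round(R.T@(np.array([x,y,p[2]])-p)*1000,1))
E
```

```text
jar [([0.4514, -0.2353, 0.0065], 0.83)]
tin [([0.4625, -0.2998, 0.0097], 0.7)]
can []
[ 0.45199981 -0.22811787  0.19668557] [[-0.128, 0.992, -0.001], [0.992, 0.128, 0.001], [0.001, -0.001, -1.0]]
jar [-5.7 -2.1 -0. ]
tin [-73.6  -2.2  -0.1]
can [-144.7   -4.    -0.2]
```

step_arm --targets '[[[-6,-2,30,0,0.85],[-6,-2,70,0,0.85],[-6,-2,110,0,0.85],[-6,-2,135,0,0.85],[-6,-2,142,0,0.85],[-6,-2,142,0,0.85],[-6,-2,142,0,0.85],[-6,-2,142,0,0.4],[-6,-2,142,0,0.4],[-6,-2,142,0,0.4],[-6,-2,142,0,0.4],[-6,-2,142,0,0.4]]]'

```text
clock: 26.7
position: [0.4514, -0.235, 0.0567]
eef_rot: [[-0.129, 0.992, 0.002], [0.992, 0.129, -0.002], [-0.002, 0.002, -1.0]]
ft_force: [-1.6, 0.5, 6.0]
finger_gap: 0.052
finger_force: 40.7
```

step_arm --targets '[[[0,0,-30,0,0.4],[0,0,-70,0,0.4],[20,7,-80,0,0.4],[60,21,-80,0,0.4],[100,35,-80,0,0.4],[145,50,-80,0,0.4],[190,66,-80,0,0.4],[235,82,-80,0,0.4],[275,96,-80,0,0.4],[300,104,-80,0,0.4],[307,107,-80,0,0.4],[307,107,-80,0,0.4]]]'

```text
clock: 27.9
position: [0.5175, 0.0842, 0.1356]
eef_rot: [[-0.131, 0.991, 0.0], [0.991, 0.131, -0.0], [-0.0, 0.0, -1.0]]
ft_force: [0.6, 0.4, -0.8]
finger_gap: 0.052
finger_force: 42.9
```

```bash
python3 - <<'E'
from h import *
read_camera("wrist")
print([(np.round(d["position"],4).tolist(),round(d["p"],2)) for d in tip_of("jar","wrist")[:2]])
s=r.get_state();p=s["position"];R=s["eef_rot"];print(p)
print(np.round(R.T@(np.array([.5176,.0839,.0574])-p)*1000,1))
E
```

```text
[([0.3821, 0.0471, 0.0041], 0.94), ([0.3807, 0.1636, 0.0043], 0.76)]
[0.51742674 0.08269395 0.13549625]
[ 1.2  0.3 78.1]
```

step_arm --targets '[[[1,0,40,0,0.4],[1,0,65,0,0.4],[1,0,72,0,0.4],[1,0,75,0,0.4],[1,0,75,0,0.4],[1,0,75,0,0.4],[1,0,75,0,0.85],[1,0,75,0,0.85],[1,0,75,0,0.85],[1,0,40,0,0.85],[1,0,-5,0,0.85],[1,0,-55,0,0.85]]]'

```text
clock: 29.2
position: [0.5168, 0.0846, 0.1914]
eef_rot: [[-0.129, 0.992, -0.002], [0.992, 0.129, 0.0], [0.0, -0.002, -1.0]]
ft_force: [0.4, -0.4, 0.8]
finger_gap: 0.0726
finger_force: 0.0
```

step_arm --targets '[[[-20,-6,-10,0,0.8],[-65,-19,-10,0,0.8],[-110,-32,-10,0,0.8],[-155,-45,-10,0,0.8],[-200,-58,-10,0,0.8],[-245,-71,-10,0,0.8],[-290,-84,-10,0,0.8],[-330,-96,-10,0,0.8],[-360,-104,-10,0,0.8],[-374,-106,-10,0,0.8],[-376,-107,-10,0,0.8],[-376,-107,-10,0,0.8]]]'

```text
clock: 30.4
position: [0.4599, -0.3012, 0.2002]
eef_rot: [[-0.129, 0.992, -0.0], [0.992, 0.129, 0.001], [0.001, -0.0, -1.0]]
ft_force: [0.2, 0.9, 0.3]
finger_gap: 0.068
finger_force: 0.0
```

```bash
python3 - <<'E'
from h import *
read_camera("wrist")
for l in("tin","can"):
    print(l,[(np.round(d["position"],4).tolist(),round(d["p"],2)) for d in tip_of(l,"wrist")[:3]])
im=read_camera("scene");cv2.imwrite("pics/s5.png",im[:,:,::-1])
print([(np.round(d["position"],4).tolist(),round(d["p"],2)) for d in tip_of("jar","scene")[:3]])
s=r.get_state();p=s["position"];R=s["eef_rot"];print(p)
for n,x,y in(("tin",.4593,-.3014),("can",.4666,-.3721)): print(n,np.round(R.T@(np.array([x,y,p[2]])-p)*1000,1))
E
```

```text
tin [([0.4592, -0.3022, 0.0114], 0.61)]
can [([0.464, -0.3692, 0.0076], 0.73)]
[([0.5166, 0.0879, 0.009], 0.96), ([0.3805, 0.1618, 0.0015], 0.71), ([0.3812, 0.0485, 0.0012], 0.58)]
[ 0.46006402 -0.30104352  0.20053358]
tin [-0.3 -0.8 -0. ]
can [-71.3  -2.8   0. ]
```

View pics/s5.png

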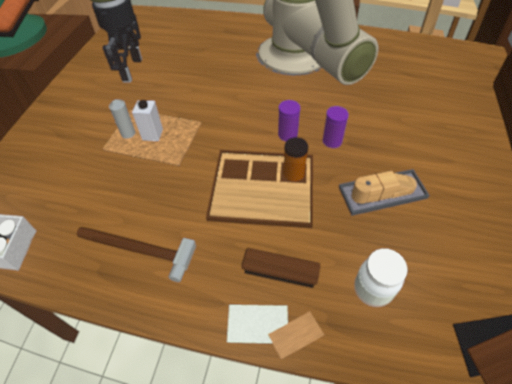

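The jar is back upright in its bay at (296,160). Next is the tin.

step_arm --targets '[[[0,-1,30,0,0.8],[0,-1,70,0,0.8],[0,-1,110,0,0.8],[0,-1,135,0,0.8],[0,-1,142,0,0.8],[0,-1,142,0,0.8],[0,-1,142,0,0.8],[0,-1,142,0,0.35],[0,-1,142,0,0.35],[0,-1,142,0,0.35],[0,-1,142,0,0.35],[0,-1,142,0,0.35]]]'

```text
clock: 31.85
position: [0.4593, -0.3026, 0.0597]
eef_rot: [[-0.129, 0.992, 0.002], [0.992, 0.129, -0.002], [-0.002, 0.002, -1.0]]
ft_force: [0.3, 1.3, 6.5]
finger_gap: 0.0456
finger_force: 40.5
```

step_arm --targets '[[[0,0,-30,0,0.35],[0,0,-70,0,0.35],[20,7,-80,0,0.35],[60,21,-80,0,0.35],[100,35,-80,0,0.35],[145,50,-80,0,0.35],[190,66,-80,0,0.35],[235,82,-80,0,0.35],[275,96,-80,0,0.35],[300,104,-80,0,0.35],[307,107,-80,0,0.35],[307,107,-80,0,0.35]]]'

```text
clock: 33.05
position: [0.5252, 0.0166, 0.1383]
eef_rot: [[-0.131, 0.991, -0.0], [0.991, 0.131, -0.0], [-0.0, -0.0, -1.0]]
ft_force: [-0.7, -0.7, -3.0]
finger_gap: 0.0455
finger_force: 42.8
```

```bash
python3 - <<'E'
from h import *
s=r.get_state();p=s["position"];R=s["eef_rot"];print(p)
print(np.round(R.T@(np.array([.5265,.0164,.0594])-p)*1000,1))
E
```

```text
[0.52524359 0.01661676 0.13833651]
[-0.4  1.2 78.9]
```

step_arm --targets '[[[0,1,40,0,0.35],[0,1,65,0,0.35],[0,1,72,0,0.35],[0,1,75,0,0.35],[0,1,75,0,0.35],[0,1,75,0,0.35],[0,1,75,0,0.8],[0,1,75,0,0.8],[0,1,75,0,0.8],[0,1,40,0,0.8],[0,1,-5,0,0.8],[0,1,-55,0,0.8]]]'

```text
clock: 34.25
position: [0.5258, 0.0163, 0.1945]
eef_rot: [[-0.129, 0.992, -0.002], [0.992, 0.129, 0.0], [0.001, -0.002, -1.0]]
ft_force: [1.4, 0.3, -0.6]
finger_gap: 0.0683
finger_force: 0.0
```

step_arm --targets '[[[-20,-6,-10,0,0.8],[-65,-19,-10,0,0.8],[-110,-32,-10,0,0.8],[-155,-45,-10,0,0.8],[-200,-58,-10,0,0.8],[-245,-71,-10,0,0.8],[-290,-84,-10,0,0.8],[-330,-96,-10,0,0.8],[-360,-105,-10,0,0.8],[-376,-109,-10,0,0.8],[-378,-110,-10,0,0.8],[-378,-110,-10,0,0.8]]]'

```text
clock: 35.45
position: [0.4662, -0.372, 0.2033]
eef_rot: [[-0.129, 0.992, -0.0], [0.992, 0.129, 0.001], [0.001, 0.0, -1.0]]
ft_force: [-0.2, -0.6, 0.1]
finger_gap: 0.0684
finger_force: 0.0
```

```bash
python3 - <<'E'
from h import *
read_camera("wrist")
for l in("can",):
    print(l,[(np.round(d["position"],4).tolist(),round(d["p"],2)) for d in tip_of(l,"wrist")[:3]])
read_camera("scene")
for l in("jar","tin"): print(l,[(np.round(d["position"],4).tolist(),round(d["p"],2)) for d in tip_of(l,"scene")[:3]])
s=r.get_state();p=s["position"];R=s["eef_rot"];print(p)
for n,x,y in(("can",.4666,-.3721),): print(n,np.round(R.T@(np.array([x,y,p[2]])-p)*1000,1))
E
```

```text
can [([0.467, -0.3687, 0.006], 0.71)]
jar [([0.3806, 0.1643, -0.0027], 0.96), ([0.3789, 0.0513, 0.0045], 0.65), ([0.5214, 0.0866, 0.0096], 0.64)]
tin [([0.5291, 0.0135, 0.0098], 0.85), ([0.7625, 0.2859, -0.0005], 0.24)]
[ 0.46639102 -0.37171572  0.20362107]
can [-0.4  0.2  0. ]
```

step_arm --targets '[[[0,0,30,0,0.8],[0,0,70,0,0.8],[0,0,110,0,0.8],[0,0,135,0,0.8],[0,0,144,0,0.8],[0,0,144,0,0.8],[0,0,144,0,0.8],[0,0,144,0,0.3],[0,0,144,0,0.3],[0,0,144,0,0.3],[0,0,144,0,0.3],[0,0,144,0,0.3]]]'

```text
clock: 36.9
position: [0.4665, -0.3733, 0.0607]
eef_rot: [[-0.129, 0.992, 0.002], [0.992, 0.129, -0.002], [-0.002, 0.002, -1.0]]
ft_force: [0.7, 1.1, 5.5]
finger_gap: 0.0389
finger_force: 39.5
```

step_arm --targets '[[[0,0,-30,0,0.3],[0,0,-70,0,0.3],[20,7,-80,0,0.3],[60,21,-80,0,0.3],[100,35,-80,0,0.3],[145,50,-80,0,0.3],[190,66,-80,0,0.3],[235,82,-80,0,0.3],[275,96,-80,0,0.3],[300,104,-80,0,0.3],[307,107,-80,0,0.3],[307,107,-80,0,0.3]]]'

```text
clock: 38.1
position: [0.5322, -0.0535, 0.1389]
eef_rot: [[-0.131, 0.991, -0.001], [0.991, 0.131, 0.0], [0.0, -0.001, -1.0]]
ft_force: [-0.5, 0.2, -0.8]
finger_gap: 0.0391
finger_force: 40.6
```

```bash
python3 - <<'E'
from h import *
s=r.get_state();p=s["position"];R=s["eef_rot"];print(p)
print(np.round(R.T@(np.array([.5338,-.0542,.0596])-p)*1000,1))
E
```

```text
[ 0.53215564 -0.05348201  0.1389437 ]
[-0.9  1.6 79.3]
```

step_arm --targets '[[[-1,1,40,0,0.3],[-1,1,65,0,0.3],[-1,1,72,0,0.3],[-1,1,75,0,0.3],[-1,1,75,0,0.3],[-1,1,75,0,0.3],[-1,1,75,0,0.8],[-1,1,75,0,0.8],[-1,1,75,0,0.8],[-1,1,40,0,0.8],[-1,1,-5,0,0.8],[-1,1,-55,0,0.8]]]'

```text
clock: 39.3
position: [0.5331, -0.0553, 0.1954]
eef_rot: [[-0.129, 0.992, -0.002], [0.992, 0.129, 0.001], [0.001, -0.002, -1.0]]
ft_force: [1.6, 0.2, -0.5]
finger_gap: 0.0683
finger_force: 0.0
```

step_arm --targets '[[[0,0,-30,0,0.8],[-30,-10,-40,0,0.8],[-70,-30,-40,0,0.8],[-110,-50,-40,0,0.8],[-150,-70,-40,0,0.8],[-150,-70,-40,0,0.8],[-150,-70,-40,0,0.8]]]'

```text
clock: 40.0
position: [0.4832, -0.2138, 0.2344]
eef_rot: [[-0.127, 0.992, 0.0], [0.992, 0.127, 0.0], [0.0, 0.0, -1.0]]
ft_force: [-0.2, -0.8, 0.4]
finger_gap: 0.0683
finger_force: 0.0
```

```bash
python3 - <<'E'
from h import *
for c in("top","scene"):
  im=read_camera(c)
  cv2.imwrite(f"pics/end_{c}.png",im[:,:,::-1])
  for l in("jar","tin","can","last","tray","hammer","brush","tub"): print(c,l,[(np.round(d["position"],4).tolist(),round(d["p"],2)) for d in tip_of(l,c)[:3]])
a=rect("last","top",.025); print(np.round(a[0],4),np.round(a[1],3),round(a[2],1))
cv2.imwrite("pics/endc.png",cv2.resize(im[120:240,190:450,::-1],None,fx=3,fy=3))
E
```

```text
top jar [([0.5209, 0.0827, 0.0122], 0.98), ([0.3812, 0.0495, 0.0006], 0.82), ([0.3815, 0.1642, -0.0009], 0.81)]
top tin [([0.532, 0.0189, 0.0084], 0.97)]
top can [([0.5351, -0.0509, 0.0086], 0.67), ([0.5708, 0.0213, 0.0044], 0.44)]
top last [([0.5284, 0.3009, 0.0056], 0.67)]
top tray [([0.5239, 0.3006, 0.0003], 0.75)]
top hammer [([0.7804, -0.2151, -0.0049], 0.95)]
top brush [([0.771, 0.1012, 0.0008], 0.81)]
top tub [([0.7648, 0.2906, -0.0008], 0.85)]
scene jar [([0.3798, 0.0491, 0.0008], 0.85), ([0.5181, 0.0853, 0.0118], 0.78), ([0.3818, 0.1613, -0.0011], 0.73)]
scene tin [([0.526, 0.0163, 0.0063], 0.8)]
scene can [([0.5381, -0.0551, 0.0099], 0.69)]
scene last [([0.5238, 0.2995, 0.0032], 0.9), ([0.7654, 0.292, -0.0013], 0.52)]
scene tray [([0.5267, 0.2957, 0.0015], 0.66)]
scene hammer [([0.7782, -0.2137, -0.0024], 0.81)]
scene brush [([0.7734, 0.1014, 0.0043], 0.79)]
scene tub [([0.7622, 0.2848, -0.0012], 0.77)]
[0.5274 0.2991] [0.056 0.159] 28.1
```

View pics/endc.png

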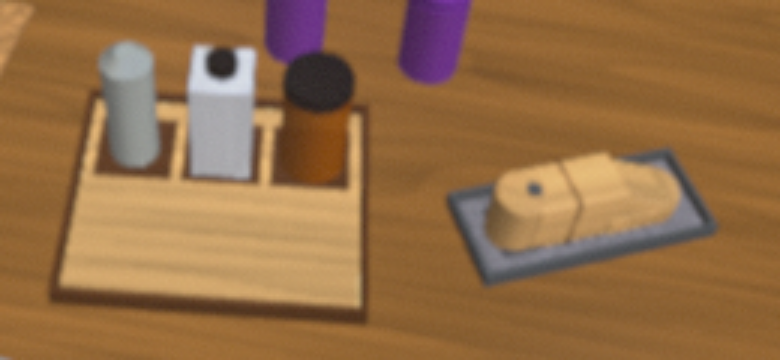

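The can (crop 130,110), tin (222,115) and jar (317,120) stand upright in their original bays. The last lies in the tray at (585,205).

```bash
python3 -c "
from workcell import r
print(r.hand_in())"
```

```text
the job is handed in; nothing more can be done
None
```

The job is handed in: by the last camera check, the last lies sole down in the tray, the jar, tin and can stand upright in their original bays, and the hammer, brush and tub have not moved; the hand-in call returned no verdict.

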